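# Dip the vacuum pump's gauge rod and show the tip

## Task

Take the gauge rod out of its white cradle, slide it tip first into the sloping brass guide tube beside the vacuum pump until its collar stops against the tube's mouth, then draw it right out again. Finish while still holding the rod: keep it still and level in the gripper, with its tip over the middle of the white drip pad about 15 cm above it, touching nothing else. Leave the tub, the bottle and the timer where they are.

Things in the scene. Friction and masses are not known exactly. Their poses are not given: they have to be found in the camera images.
- gauge: Loose gauge rod, 0.08-0.17 kg. x axis along the rod to the tip; origin on the centreline at the brass collar's stop face. x 0 to 130 mm: steel rod, 10 mm diameter (last 4 mm: 6 mm). x -8 to 0: collar, 36 mm diameter. x -110 to -8: orange handle, square 18 x 18 mm, sides along y and z. Starts level in the cradle, z axis up, centreline 55 mm above the bench.
- gauge_tip (a point): End of the gauge rod, on its centreline, 130 mm from the collar's stop face.
- cradle: Fixed white cradle; origin on the bench below the lying rod's collar face, y axis along the rod to the tip. Base plate 70 x 270 x 8 mm. Two U-posts, 14 mm thick, open upwards: at y -103 mm (holds the handle's end; 34 mm wide, 56 mm high) and y +90 mm (holds the steel rod; 26 mm wide, 60 mm high). Between them the handle is free on both sides.
- guide_tube: Brass guide tube fixed to the pump, sloping 30 degrees below horizontal. Origin: centre of its open mouth, 120 mm above the bench; x axis along the bore, inwards and down. Bore 16 mm diameter, widening over the last 12 mm to about 24 mm at the mouth (outside 32 mm). Closed 140 mm down, so the rod's collar stops on the rim first.
- pump: Fixed vacuum pump: blue block, grey ribbed motor. Origin on the bench under the tube; the tube's mouth is at (0, -60, 120) mm in this frame, the tube runs along +y and down towards the block. The pump (215 mm high) fills x -85 to +255, y +85 to +245 mm. A foot 35 mm high under the tube's lower end and a thin stay hold the tube.
- drip_pad: Fixed white square drip pad, 140 x 140 x 3 mm; origin at the centre of its underside, on the bench.
- tub: Bystander: green tub with white lid, 124 mm diameter, 69 mm high, loose; origin at the centre of its underside.
- bottle: Bystander: amber bottle, 50 mm diameter, 110 mm high, loose; origin at the centre of its underside.
- timer: Bystander: small white timer, 60 x 75 x 25 mm, loose; origin at the centre of its underside.
There are look-alikes about, which are no part of the job. Of the things that look like the drip_pad, take the one that is farthest from the robot's base at the start.

How it is judged (in metres and radians):
On the way, in this order (a step that is already met when the one before it is completed fails the run):
1. the rod is in the guide tube with its collar against the mouth (within 7 mm, in line within 5 degrees), held by the gripper (distance between gauge and guide_tube below 0.007 m and angle between the x axis of gauge and the x axis of guide_tube, either way round below 0.09 rad and contact force between the fingers and gauge above 0.5 N), for 0.1 s.
2. the rod is drawn right out, its tip clear of the mouth (x of gauge_tip in the frame of guide_tube below -0.01 m), for 0.1 s.
At the end, for the whole second after the job is handed in: The gripper alone still holds the rod, still and level within 7.5 degrees, its tip 9 to 22 cm above the bench and within 5 cm (horizontally) of the drip pad's centre, touching neither pump, cradle, pad nor any bystander (angle between gauge's own x axis and vertical between 1.441 and 1.701 rad and horizontal distance between gauge_tip and drip_pad below 0.05 m and height (world z) of gauge_tip between 0.09 and 0.22 m and contact force between the fingers and gauge above 0.5 N and contact force between gauge and pump below 0.1 N and contact force between gauge and cradle below 0.1 N and contact force between gauge and drip_pad below 0.1 N and contact force between gauge and tub below 0.1 N and contact force between gauge and bottle below 0.1 N and contact force between gauge and timer below 0.1 N and linear speed of gauge below 0.03 m/s and angular speed of gauge below 0.2 rad/s); the arm keeps its last pose, push and grip.
It fails at once if a bystander (tub, bottle, timer) is shifted by more than 3 cm (distance of any of tub, bottle, timer from where it was at the start of the episode above 0.03 m).
It also fails if it takes over 48 s, if anything falls off the work surface, if the arm or the gripper's body presses on something with over 40 N, if the wrist force passes 120 N, or if a joint passes its speed limit or range.

## Robot

A 6-joint arm with a two-finger parallel gripper is mounted at the origin on the work surface. World frame = base frame: x ahead of the robot, y to its left, z up, the work surface at z = 0. Lengths are in m, angles in degrees, forces in N, time in s.
With the tool pointing down it reaches from about 0.25 to 0.8 m from the base axis. Payload 8.5 kg.
Tool frame: the origin (TCP) lies at the very end of the fingers, on their centre line; the grasp point (between the pads) lies 19 mm behind it; z points along the fingers, y is the direction in which the jaws open and shut (so a half turn about z gives the same grasp; the last joint's range is limited). The gripper opens to 85 mm and grips with 20 to 120 N. Pads are 22 mm wide; open, the fingers measure 114 mm over their backs; the gripper's body (76 mm by 85 mm) begins 54 mm behind the grasp point. The pads swing forward as they close: fully open they stand 13 mm farther back than shut.
Start: joints at [-67.666, 13.648, -0.773, 75.585, 0, 90], TCP at [0.199, -0.486, 0.231] pointing down, gripper open.
Joint ranges: [-152.45, 152.45], [-59.26, 108.67], [-65.41, 83.53], [-104.44, 129.93], [-82.83, 76.93], [-180, 180]. Speed limits (degrees/s): [127.2, 127.2, 159.86, 180, 180, 180].

## Interface

Orientations are given as a 3x3 rotation matrix whose columns are the frame's x, y, z axes.
In Python, from cell import bot gives the robot as it stands. The module is installed in compiled form; this text tells all that it offers.
- The arm moves only by the shell command python3 -m handwheel 'ROWS'. ROWS is JSON, a list of rows, each an object of numbers: "gripper": the opening, from -1 (shut) to 1 (fully open), so that 0 is half open; "dx", "dy", "dz": the shift along the tool's x, y, z in cm; "rx", "ry", "rz": the turn, a rotation vector about the tool's x, y, z in degrees. A call has 1 to 20 rows; each row shifts and turns the commanded pose from where the row before left it, along the tool's axes as they then stand; what a row does not reach is not made up. A row lasts 1/12 s, in which the tool goes at most 41.7 mm and 7.16 degrees, less where a joint would pass 70% of its speed; a pose out of reach is approached as far as the arm can. A call with a gripper value outside its range is refused whole. The fingers move at their own pace and stop on an object; the grip force is fixed at half the most. Time passes only in rows, so rows that do not move let the fingers close. It gives the time, the measured TCP pose, the force and the opening at its end, in the units of the state.
- bot.observe(): the state, without advancing time (a new reading comes with each control period).
- bot.grab_frame(name): name is "scene" or "top" or "wrist"; returns a dict with "image" (400x640x3 uint8, red, green, blue), "vertical_fov" (degrees; the focal length in pixels is half the picture's height over the tangent of half this angle, whatever the lens; pixels are square), "cx", "cy" (the principal point, pixels), "rvec" (rotation vector, rad) and "tvec" (3), from world to camera coordinates, as OpenCV has them. Camera axes: x right, y down, z forward; pixel columns grow to the right and rows downward; lengths in m; the calibration is good to about 2 mm. A picture is of the moment at which its call begins. There is no depth.
- bot.sign_off(): hands the job in, once; it reports no verdict.
Trained networks look in the newest picture that a camera, given by its name, has taken for a name from the list of things; names that differ only in an ending like _2 or _b are one class to them, and where a whole thing is asked for, a point or a joint stands for the part that bears it (a point fixed in the world has none). Each returns a list of dicts, best first, with "p" (0 to 1); they miss things now and then, are a little off and sometimes report something else, mostly with a low value. They report only what shows in the picture. A call takes as long as a camera call. They do not tell look-alikes from the thing itself.
- bot.cut_out(query, camera): "pixels" (400x640 bool, what is visible of it) and "centre" ([column, row] in pixels, amid what is visible of it).
The state is a dict: "time": time; "qpos": joint angles; "dq": joint speeds; "joint_efforts": joint torques, N m; "ee_pos": TCP position; "ee_rot": TCP orientation; "ft_force": force on the tool from outside, world axes, zero at the start; "wrist_torque": the same for the moment, N m; "width": finger opening in m.
Only numpy, scipy, OpenCV 4.12 (cv2) and the standard library are available. Lean on these libraries where they do the work, as an engineer would, in place of code of your own. Each camera call takes 0.05 s, during which the arm holds its last target.

## Working session

There is one attempt and no reset: what is moved stays moved. The work goes in short steps, Python scripts to look and compute and a shell command to move; the robot and the scene stay as the last step left them, time stands still between calls to the robot, and variables do not carry over. Pictures are saved under pics/ and viewed, and the job is handed in when it is done.

```bash
mkdir -p pics; ls
cat > h.py <<'E'
import numpy as np, cv2, pickle
from cell import bot
def grab(name, fn=None):
    f=bot.grab_frame(name)
    if fn: cv2.imwrite('pics/'+fn, cv2.cvtColor(f['image'],cv2.COLOR_RGB2BGR))
    pickle.dump(f,open(f'pics/{name}.pkl','wb'))
    return f
def K(f):
    h=f['image'].shape[0]; fl=h/2/np.tan(np.radians(f['vertical_fov'])/2)
    return np.array([[fl,0,f['cx']],[0,fl,f['cy']],[0,0,1]])
def ray(f,uv):
    R=cv2.Rodrigues(np.array(f['rvec'],float))[0]; t=np.array(f['tvec'],float).ravel()
    d=R.T@(np.linalg.inv(K(f))@np.array([uv[0],uv[1],1.])); return -R.T@t, d
def onz(f,uv,z):
    c,d=ray(f,uv); return c+d*(z-c[2])/d[2]
def proj(f,P):
    return cv2.projectPoints(np.array(P,float).reshape(-1,3),np.array(f['rvec'],float),np.array(f['tvec'],float),K(f),None)[0].reshape(-1,2)
E
python3 - <<'E'
from h import *
np.set_printoptions(precision=4,suppress=True)
for n in ['scene','top','wrist']:
    f=grab(n,n+'0.png'); print(n,f['vertical_fov'],f['cx'],f['cy'],f['rvec'],f['tvec'],ray(f,(320,200))[0])
    for q in ['gauge','cradle','guide_tube','pump','drip_pad','tub','bottle','timer']:
        print(' ',q,[(round(d['p'],2),np.round(d['centre']).tolist(),int(d['pixels'].sum())) for d in bot.cut_out(q,n)][:4])
print(bot.observe())
E
```

```text
pics
scene 45.13646662300513 325.8765425578259 200.44287069075332 [ 1.2746  2.1862 -0.9682] [ 0.3598 -0.1871  1.7339] [1.4243 0.3605 1.0062]
  gauge [(0.66, [311.0, 180.0], 399)]
  cradle []
  guide_tube [(0.92, [417.0, 228.0], 461)]
  pump [(0.97, [452.0, 278.0], 11548)]
  drip_pad [(0.96, [255.0, 229.0], 1654), (0.78, [266.0, 155.0], 1017)]
  tub []
  bottle [(0.7, [205.0, 213.0], 532)]
  timer [(0.67, [236.0, 191.0], 426)]
top 45.97789382056605 311.8772830666351 201.76441630223854 [ 2.2086 -2.1916  0.0434] [-0.1304  0.5077  1.3684] [ 0.4524 -0.1286  1.3878]
  gauge [(0.71, [341.0, 236.0], 485)]
  cradle [(0.66, [333.0, 231.0], 1687)]
  guide_tube [(0.94, [215.0, 204.0], 391)]
  pump [(0.82, [164.0, 177.0], 9033)]
  drip_pad [(0.75, [370.0, 160.0], 2208)]
  tub [(0.62, [258.0, 143.0], 1501)]
  bottle [(0.74, [416.0, 137.0], 342)]
  timer [(0.71, [415.0, 190.0], 505)]
wrist 67.98213402678823 316.2060708034251 195.65106168421536 [-2.4194  1.6244  0.2149] [-0.5243 -0.0329  0.3778] [ 0.2603 -0.4597  0.3737]
  gauge []
  cradle []
  guide_tube []
  pump []
  drip_pad [(0.74, [345.0, 63.0], 15111)]
  tub []
  bottle []
  timer []
{'time': 1.35, 'qpos': array([-67.6651,  13.6492,  -0.7729,  75.5855,  -0.0008,  89.9997]), 'dq': array([ 0.0334,  0.0921,  0.0199,  0.1414, -0.0573,  0.0317]), 'joint_efforts': array([ -0.0012, -53.859 ,  34.6689,   0.0032,  -0.0001,   0.    ]), 'ee_pos': array([ 0.1995, -0.4856,  0.2313]), 'ee_rot': array([[ 0.925 ,  0.38  , -0.0001],
       [ 0.38  , -0.925 ,  0.0001],
       [-0.    , -0.0001, -1.    ]]), 'ft_force': array([-1.4611,  0.0871, -0.1   ]), 'wrist_torque': array([-0.0366, -0.0166,  0.0136]), 'width': 0.08532746584095939}
```

View pics/scene0.png

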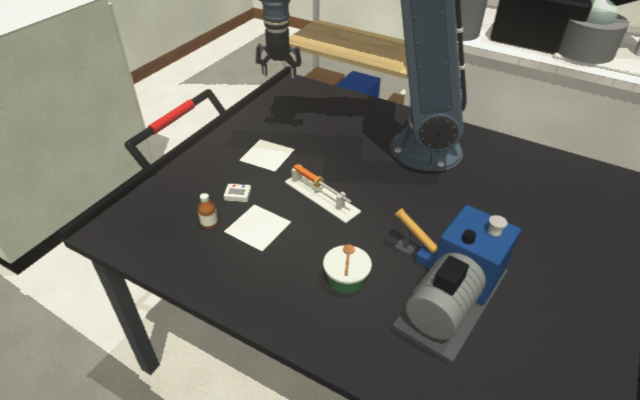

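View pics/top0.png

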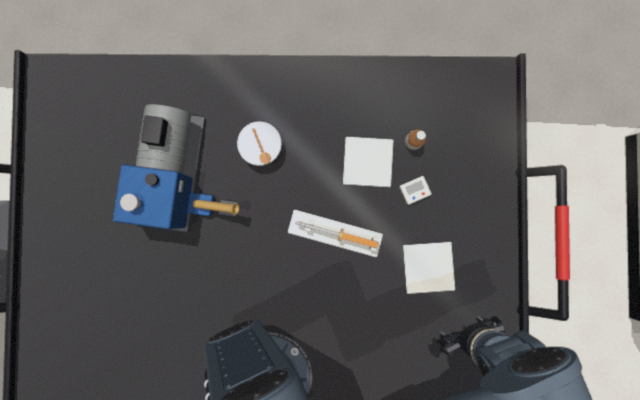

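View pics/wrist0.png

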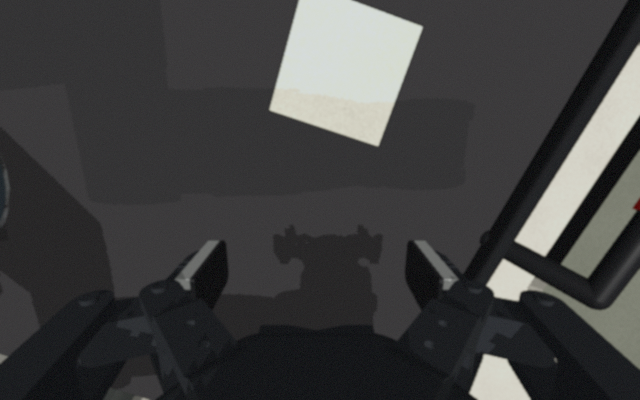

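The scene and top views show two white pads. Top (369,161) is ahead in the scene view at (257,227), and top (429,267) is at scene (266,155). The cradle is at top (335,233) with the tip end to the left. The tube mouth is at top (237,209) and scene (400,212). I'll measure these and enlarge.

Run:
```python
from h import *
np.set_printoptions(precision=4,suppress=True)
ft=pickle.load(open('pics/top.pkl','rb')); fs=pickle.load(open('pics/scene.pkl','rb'))
for uv in [(369,161),(429,267)]: 
    p=onz(ft,uv,.003); print('pad',uv,p,np.hypot(*p[:2]))
for uv in [(258,227),(267,155)]: 
    p=onz(fs,uv,.003); print('pad scene',uv,p,np.hypot(*p[:2]))
def crop(f,x0,y0,x1,y1,s,fn):
    im=cv2.cvtColor(f['image'],cv2.COLOR_RGB2BGR)[y0:y1,x0:x1]
    cv2.imwrite('pics/'+fn,cv2.resize(im,None,fx=s,fy=s,interpolation=cv2.INTER_CUBIC))
crop(ft,280,195,390,265,7,'c_top_cr.png')
crop(ft,180,180,250,230,10,'c_top_tube.png')
crop(fs,280,155,365,225,8,'c_sc_cr.png')
crop(fs,385,200,445,270,8,'c_sc_tube.png')
crop(ft,335,125,465,305,3,'c_top_pads.png')
```

```text
pad (369, 161) [ 0.6306 -0.2941  0.003 ] 0.6958010783391892
pad (429, 267) [ 0.3208 -0.4703  0.003 ] 0.5692619853304509
pad scene (258, 227) [ 0.6332 -0.2883  0.003 ] 0.6958028205718189
pad scene (267, 155) [ 0.3245 -0.467   0.003 ] 0.5686584042025556
```

View pics/c_top_cr.png

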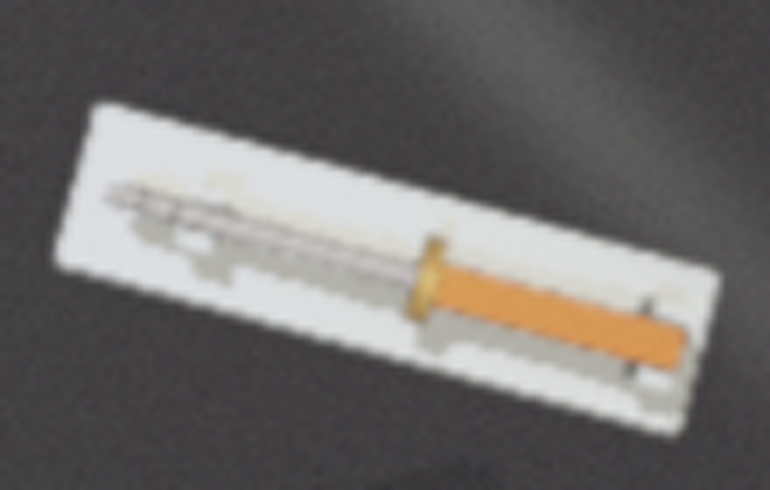

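View pics/c_top_tube.png

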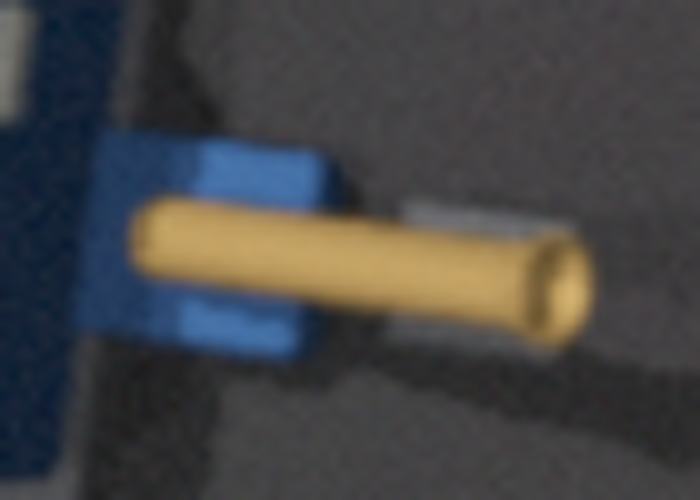

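View pics/c_sc_cr.png

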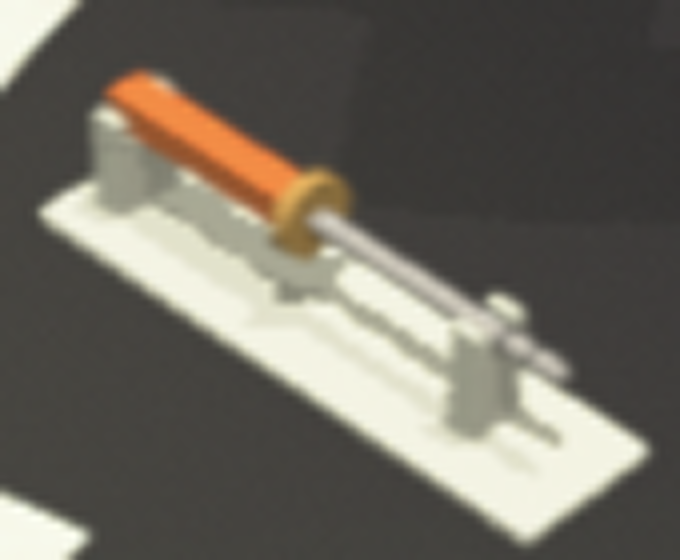

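View pics/c_sc_tube.png

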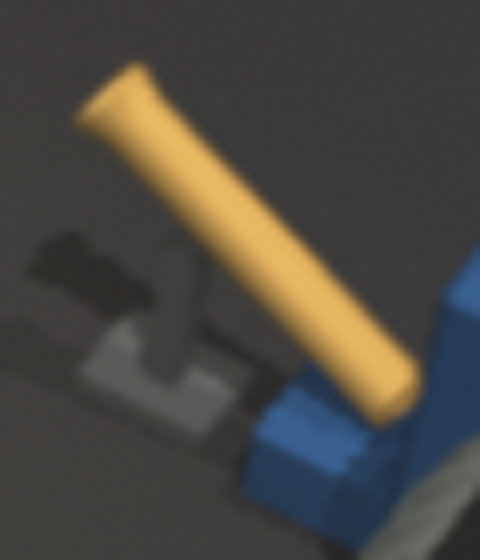

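View pics/c_top_pads.png

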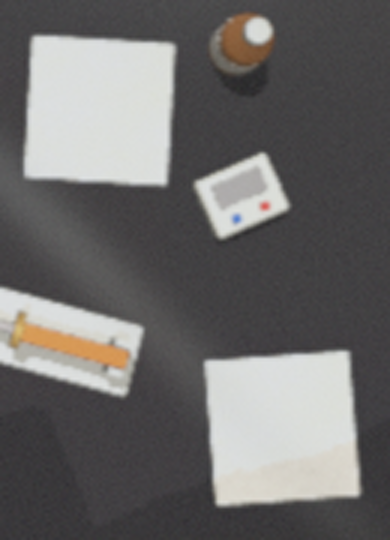

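Drip pad: top (369,161) is at about (0.632, -0.291), 0.70 m from the base. The other, top (429,267), is 0.57 m away, and the crop shows both as plain white squares. So the far one at top (369,161) is the one meant. Next I'll fit the gauge and tube poses to masks in both views.

```bash
cat > fit.py <<'E'
from h import *
from scipy.optimize import minimize
S=6
def hull(img,f,P):
    uv=(proj(f,P)+.5)*S-.5
    cv2.fillConvexPoly(img,cv2.convexHull(np.round(uv).astype(np.int32).reshape(-1,1,2)),1)
a=np.linspace(0,2*np.pi,32,endpoint=False)
def ring(x,r): return np.c_[np.full(32,x),r*np.cos(a),r*np.sin(a)]
def tubeparts(rb): return [np.r_[ring(0,.016),ring(.012,rb)],np.r_[ring(.012,rb),ring(.145,rb)]]
sq=np.array([[1,1],[1,-1],[-1,-1],[-1,1]])*.009
gaugeparts=[np.r_[np.c_[np.full(4,-.11),sq],np.c_[np.full(4,-.008),sq]],np.r_[ring(-.008,.018),ring(0,.018)],np.r_[ring(0,.005),ring(.126,.005),ring(.13,.003)]]
def pose(x,y,z,yaw,pitch):
    cy,sy,cp,sp=np.cos(yaw),np.sin(yaw),np.cos(pitch),np.sin(pitch)
    ex=np.array([cp*cy,cp*sy,-sp]); ey=np.array([-sy,cy,0]); ez=np.cross(ex,ey)
    return np.c_[ex,ey,ez],np.array([x,y,z])
def render(f,parts,R,t,box):
    img=np.zeros((400*S,640*S),np.uint8)
    for P in parts: hull(img,f,P@R.T+t)
    x0,y0,x1,y1=box
    return cv2.resize(img[y0*S:y1*S,x0*S:x1*S].astype(np.float32),(x1-x0,y1-y0),interpolation=cv2.INTER_AREA)
def fit(p0,mk,views,pitch,z,step):
    def cost(p):
        R,t=pose(p[0],p[1],z,p[2],pitch); 
        return sum(np.abs(cv2.GaussianBlur(render(f,mk(p),R,t,b)-m,(0,0),.8)).sum() for f,m,b in views)
    sim=np.vstack([p0]+[np.array(p0)+np.eye(len(p0))[i]*step[i] for i in range(len(p0))])
    r=minimize(cost,p0,method='Nelder-Mead',options=dict(initial_simplex=sim,xatol=1e-4,fatol=1e-2,maxiter=250))
    return r.x,r.fun
def hsv(f): return cv2.cvtColor(f['image'],cv2.COLOR_RGB2HSV).astype(int)
E
python3 - <<'E'
from fit import *
np.set_printoptions(precision=4,suppress=True)
ft=pickle.load(open('pics/top.pkl','rb')); fs=pickle.load(open('pics/scene.pkl','rb'))
def om(f,b,smin=110):
    x0,y0,x1,y1=b; h=hsv(f)[y0:y1,x0:x1]
    return ((h[...,0]>3)&(h[...,0]<28)&(h[...,1]>smin)&(h[...,2]>70)).astype(np.float32)
# tube
bt=(180,185,250,225); bs=(385,200,445,260)
vt=(ft,om(ft,bt),bt); vs=(fs,om(fs,bs),bs)
p=onz(ft,(237,209),.12); print('mouth0',p[:2])
for n,v in [('top',[vt]),('scene',[vs]),('both',[vt,vs])]:
    r=fit([p[0],p[1],1.45,.013],lambda q:tubeparts(q[3]),v,np.radians(30),.12,[.01,.01,.08,.002]); print('tube',n,r[0],np.degrees(r[0][2]),r[1],[m[1].sum() for m in v])
# gauge (handle+collar only)
bt=(335,225,385,255); bs=(285,160,330,195)
vt=(ft,om(ft,bt),bt); vs=(fs,om(fs,bs),bs)
p=onz(ft,(340,235),.055)
for n,v in [('top',[vt]),('scene',[vs]),('both',[vt,vs])]:
    r=fit([p[0],p[1],1.3],lambda q:gaugeparts[:2],v,0,.055,[.01,.01,.08]); print('gauge',n,r[0],np.degrees(r[0][2]),r[1],[m[1].sum() for m in v])
tip=onz(ft,(280+108.5/7-.5,195+192.5/7-.5),.055);end=onz(ft,(280+687.5/7-.5,195+348.5/7-.5),.055)
print('top ends',tip,end,np.linalg.norm(tip-end),np.degrees(np.arctan2(*(tip-end)[[1,0]])))
tip=onz(fs,(280+567.5/8-.5,155+372.5/8-.5),.055); print('scene tip',tip)
cor=[onz(ft,(280+(u+.5)/7-.5,195+(v+.5)/7-.5),.008) for u,v in [(95,100),(722,272),(680,438),(55,266)]]
c=np.mean(cor,0); d=cor[0]+cor[3]-cor[1]-cor[2]; print('cradle c',c,np.degrees(np.arctan2(d[1],d[0])),np.linalg.norm(d)/2)
for q,uv in [('tub',(260,143)),('bottle',(416,137)),('timer',(415,190))]: print(q,onz(ft,uv,.05))
E
```

```text
mouth0 [0.4831 0.0746]
tube top [0.4839 0.0801 1.4391 0.01  ] 82.45638637442752 33.467674255371094 [np.float32(352.0)]
tube scene [0.4843 0.0781 1.4433 0.0119] 82.69368075215715 26.72243309020996 [np.float32(493.0)]
tube both [0.4844 0.0781 1.4457 0.0113] 82.83185313991216 82.33860778808594 [np.float32(352.0), np.float32(493.0)]
gauge top [ 0.4155 -0.2032  1.3201] 75.63607124995062 67.76028442382812 [np.float32(220.0)]
gauge scene [ 0.4142 -0.2074  1.2954] 74.22007475670294 40.0334358215332 [np.float32(243.0)]
gauge both [ 0.4137 -0.2063  1.3185] 75.5437330025141 112.60027313232422 [np.float32(220.0), np.float32(243.0)]
top ends [ 0.4493 -0.0793  0.055 ] [ 0.3883 -0.3131  0.055 ] 0.24154756101483757 75.38704477365225
scene tip [ 0.4472 -0.0805  0.055 ]
cradle c [ 0.418  -0.1946  0.008 ] 75.10313607333693 0.27074017172117715
tub [0.6738 0.0229 0.05  ]
bottle [ 0.6944 -0.4224  0.05  ]
timer [ 0.5428 -0.4194  0.05  ]
```

Both views agree, with the tube mouth at about (0.484, 0.079) and yaw 82.7°. The gauge collar is at about (0.415, -0.206) with yaw 75.3°. I'll move above the handle.

```bash
python3 -m handwheel '[{"dx":2.78,"dy":-1.41,"gripper":1},{"dx":2.78,"dy":-1.41,"gripper":1},{"dx":2.78,"dy":-1.41,"gripper":1},{"dx":2.78,"dy":-1.41,"gripper":1},{"dx":2.78,"dy":-1.41,"gripper":1},{"dx":2.78,"dy":-1.41,"gripper":1},{"dx":2.78,"dy":-1.41,"gripper":1},{"dx":2.78,"dy":-1.41,"gripper":1},{"dx":2.78,"dy":-1.41,"gripper":1},{"dx":2.78,"dy":-1.41,"gripper":1},{"rz":-6.6,"dz":0.8,"gripper":1},{"rz":-6.6,"dz":0.8,"gripper":1},{"rz":-6.6,"dz":0.8,"gripper":1},{"rz":-6.6,"dz":0.8,"gripper":1},{"rz":-6.6,"dz":0.8,"gripper":1},{"rz":-6.6,"dz":0.8,"gripper":1},{"rz":-6.6,"dz":0.8,"gripper":1},{"rz":-6.8,"dz":0.8,"gripper":1},{"gripper":1}]'
python3 - <<'E'
from h import *
np.set_printoptions(precision=4,suppress=True)
f=grab('wrist','wrist1.png'); s=bot.observe(); print(s['ee_pos'],s['ee_rot'],s['qpos'])
R,t=np.array([np.cos(np.radians(75.3)),np.sin(np.radians(75.3)),0]),np.array([.415,-.206,.055])
print('pred end,collar,tip',proj(f,[t-.11*R,t,t+.13*R]))
E
```

```text
[ 0.1995 -0.4856  0.2313] [[ 0.925   0.38   -0.    ]
 [ 0.38   -0.925   0.0001]
 [ 0.     -0.0001 -1.    ]] [-67.6648  13.6486  -0.7735  75.583    0.0002  90.0002]
pred end,collar,tip [[ 216.1179  -87.3508]
 [ 102.6213 -184.6184]
 [ -54.0933 -318.9243]]schema error: expected keys gripper, dx, dy, dz, rx, ry, rz
```

View pics/wrist1.png

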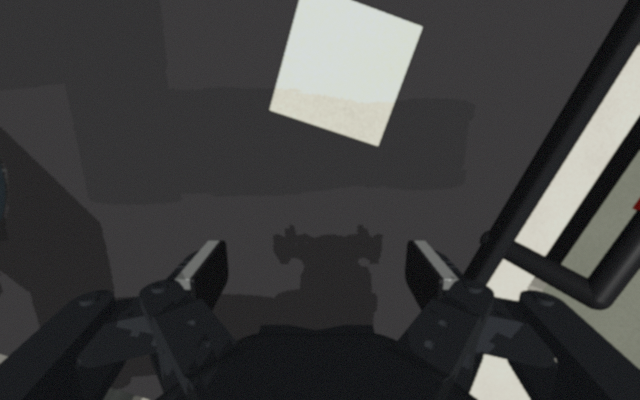

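The command was refused because every row needs all the keys. The wrist picture is unchanged, with the nearer pad at (345,65). I'll send it again with full rows.

```bash
python3 -m handwheel '[{"gripper":1,"dx":2.78,"dy":-1.41,"dz":0,"rx":0,"ry":0,"rz":0},{"gripper":1,"dx":2.78,"dy":-1.41,"dz":0,"rx":0,"ry":0,"rz":0},{"gripper":1,"dx":2.78,"dy":-1.41,"dz":0,"rx":0,"ry":0,"rz":0},{"gripper":1,"dx":2.78,"dy":-1.41,"dz":0,"rx":0,"ry":0,"rz":0},{"gripper":1,"dx":2.78,"dy":-1.41,"dz":0,"rx":0,"ry":0,"rz":0},{"gripper":1,"dx":2.78,"dy":-1.41,"dz":0,"rx":0,"ry":0,"rz":0},{"gripper":1,"dx":2.78,"dy":-1.41,"dz":0,"rx":0,"ry":0,"rz":0},{"gripper":1,"dx":2.78,"dy":-1.41,"dz":0,"rx":0,"ry":0,"rz":0},{"gripper":1,"dx":2.78,"dy":-1.41,"dz":0,"rx":0,"ry":0,"rz":0},{"gripper":1,"dx":2.78,"dy":-1.41,"dz":0,"rx":0,"ry":0,"rz":0},{"gripper":1,"dx":0,"dy":0,"dz":0.8,"rx":0,"ry":0,"rz":-6.6},{"gripper":1,"dx":0,"dy":0,"dz":0.8,"rx":0,"ry":0,"rz":-6.6},{"gripper":1,"dx":0,"dy":0,"dz":0.8,"rx":0,"ry":0,"rz":-6.6},{"gripper":1,"dx":0,"dy":0,"dz":0.8,"rx":0,"ry":0,"rz":-6.6},{"gripper":1,"dx":0,"dy":0,"dz":0.8,"rx":0,"ry":0,"rz":-6.6},{"gripper":1,"dx":0,"dy":0,"dz":0.8,"rx":0,"ry":0,"rz":-6.6},{"gripper":1,"dx":0,"dy":0,"dz":0.8,"rx":0,"ry":0,"rz":-6.6},{"gripper":1,"dx":0,"dy":0,"dz":0.8,"rx":0,"ry":0,"rz":-6.8},{"gripper":1,"dx":0,"dy":0,"dz":0,"rx":0,"ry":0,"rz":0}]'
python3 - <<'E'
from h import *
np.set_printoptions(precision=4,suppress=True)
f=grab('wrist','wrist2.png'); s=bot.observe(); print(s['time'],s['ee_pos'],s['ee_rot'],s['qpos'])
R,t=np.array([np.cos(np.radians(75.3)),np.sin(np.radians(75.3)),0]),np.array([.415,-.206,.055])
print('pred end,collar,tip',proj(f,[t-.11*R,t,t+.13*R]))
E
```

```text
time: 2.98
ee_pos: [0.4024, -0.2491, 0.166]
ee_rot: [[0.248, 0.969, -0.002], [0.969, -0.248, 0.001], [0.001, -0.002, -1.0]]
ft_force: [-0.0, -0.1, -1.4]
width: 0.0856
3.0333 [ 0.4027 -0.2493  0.1668] [[ 0.2551  0.9669 -0.0011]
 [ 0.9669 -0.2551  0.0008]
 [ 0.0004 -0.0013 -1.    ]] [-31.7618  10.5457 -14.5496  64.9822   0.0032  73.017 ]
pred end,collar,tip [[317.8808 260.5251]
 [318.6743 142.1457]
 [319.8831 -38.2024]]
```

View pics/wrist2.png

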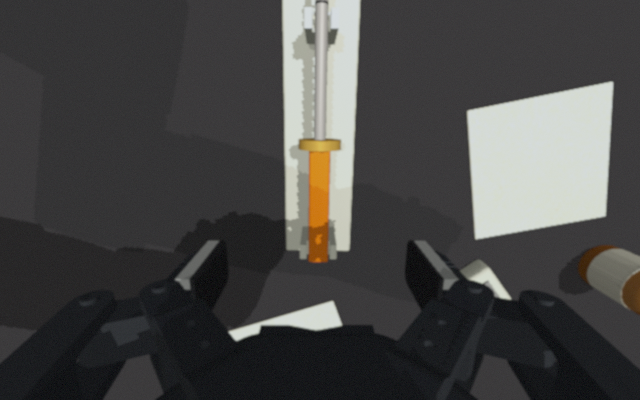

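The wrist view shows the collar at (320,144) and the handle end at (318,262), within 2 px of the prediction. I'll descend and close.

```bash
python3 -m handwheel '[{"gripper":1,"dx":0,"dy":0.1,"dz":2.2,"rx":0,"ry":0,"rz":0},{"gripper":1,"dx":0,"dy":0,"dz":2.2,"rx":0,"ry":0,"rz":0},{"gripper":1,"dx":0,"dy":0,"dz":2.2,"rx":0,"ry":0,"rz":0},{"gripper":1,"dx":0,"dy":0,"dz":2.2,"rx":0,"ry":0,"rz":0},{"gripper":1,"dx":0,"dy":0,"dz":2.2,"rx":0,"ry":0,"rz":0},{"gripper":1,"dx":0,"dy":0,"dz":1.3,"rx":0,"ry":0,"rz":0},{"gripper":1,"dx":0,"dy":0,"dz":0.8,"rx":0,"ry":0,"rz":0},{"gripper":1,"dx":0,"dy":0,"dz":0,"rx":0,"ry":0,"rz":0},{"gripper":-1,"dx":0,"dy":0,"dz":0,"rx":0,"ry":0,"rz":0},{"gripper":-1,"dx":0,"dy":0,"dz":0,"rx":0,"ry":0,"rz":0},{"gripper":-1,"dx":0,"dy":0,"dz":0,"rx":0,"ry":0,"rz":0},{"gripper":-1,"dx":0,"dy":0,"dz":0,"rx":0,"ry":0,"rz":0},{"gripper":-1,"dx":0,"dy":0,"dz":0,"rx":0,"ry":0,"rz":0},{"gripper":-1,"dx":0,"dy":0,"dz":0,"rx":0,"ry":0,"rz":0},{"gripper":-1,"dx":0,"dy":0,"dz":0,"rx":0,"ry":0,"rz":0},{"gripper":-1,"dx":0,"dy":0,"dz":0,"rx":0,"ry":0,"rz":0},{"gripper":-1,"dx":0,"dy":0,"dz":0,"rx":0,"ry":0,"rz":0},{"gripper":-1,"dx":0,"dy":0,"dz":0,"rx":0,"ry":0,"rz":0}]'
python3 - <<'E'
from h import *
np.set_printoptions(precision=4,suppress=True)
s=bot.observe(); print(s['time'],s['ee_pos'],s['ee_rot'],s['width'],s['ft_force'])
E
```

```text
time: 4.53
ee_pos: [0.4043, -0.2499, 0.0369]
ee_rot: [[0.253, 0.967, 0.001], [0.967, -0.253, -0.0], [-0.0, 0.001, -1.0]]
ft_force: [-0.2, 1.1, 5.0]
width: 0.0171
4.5333 [ 0.4043 -0.2499  0.0369] [[ 0.2535  0.9673  0.0009]
 [ 0.9673 -0.2535 -0.0004]
 [-0.0002  0.0009 -1.    ]] 0.017073409237780193 [-0.2111  1.0685  5.0132]
```

The fingers stopped on the handle at 17 mm. I'll lift and check.

```bash
python3 -m handwheel '[{"gripper":-1,"dx":0,"dy":0,"dz":-0.5,"rx":0,"ry":0,"rz":0},{"gripper":-1,"dx":0,"dy":0,"dz":-1.5,"rx":0,"ry":0,"rz":0},{"gripper":-1,"dx":0,"dy":0,"dz":-2,"rx":0,"ry":0,"rz":0},{"gripper":-1,"dx":0,"dy":0,"dz":-2,"rx":0,"ry":0,"rz":0},{"gripper":-1,"dx":0,"dy":0,"dz":-2,"rx":0,"ry":0,"rz":0},{"gripper":-1,"dx":0,"dy":0,"dz":-2,"rx":0,"ry":0,"rz":0},{"gripper":-1,"dx":0,"dy":0,"dz":-2,"rx":0,"ry":0,"rz":0},{"gripper":-1,"dx":0,"dy":0,"dz":-2,"rx":0,"ry":0,"rz":0},{"gripper":-1,"dx":0,"dy":0,"dz":-2,"rx":0,"ry":0,"rz":0},{"gripper":-1,"dx":0,"dy":0,"dz":-2,"rx":0,"ry":0,"rz":0},{"gripper":-1,"dx":0,"dy":0,"dz":-2,"rx":0,"ry":0,"rz":0},{"gripper":-1,"dx":0,"dy":0,"dz":0,"rx":0,"ry":0,"rz":0},{"gripper":-1,"dx":0,"dy":0,"dz":0,"rx":0,"ry":0,"rz":0}]'
python3 - <<'E'
from h import *
np.set_printoptions(precision=4,suppress=True)
s=bot.observe(); print(s['time'],s['ee_pos'],s['ee_rot'],s['width'],s['ft_force'],s['wrist_torque'],s['qpos'])
a=grab('wrist','wrist3.png');b=grab('scene','scene3.png');c=grab('top','top3.png')
A=a['image'];B=cv2.resize(b['image'][100:260,240:460],None,fx=3,fy=3)
cv2.imwrite('pics/s3c.png',cv2.cvtColor(B,cv2.COLOR_RGB2BGR))
E
```

```text
time: 5.62
ee_pos: [0.4044, -0.25, 0.2372]
ee_rot: [[0.253, 0.967, 0.002], [0.967, -0.253, -0.001], [-0.0, 0.002, -1.0]]
ft_force: [0.0, -0.0, -1.2]
width: 0.0172
5.6167 [ 0.4044 -0.25    0.2372] [[ 0.2532  0.9674  0.0016]
 [ 0.9674 -0.2532 -0.0009]
 [-0.0005  0.0018 -1.    ]] 0.017223906223431392 [ 0.0017 -0.0127 -1.2333] [ 0.0169 -0.0176 -0.0478] [-31.7257   8.5767  -6.4144  74.9013   0.0031  72.9439]
```

View pics/wrist3.png

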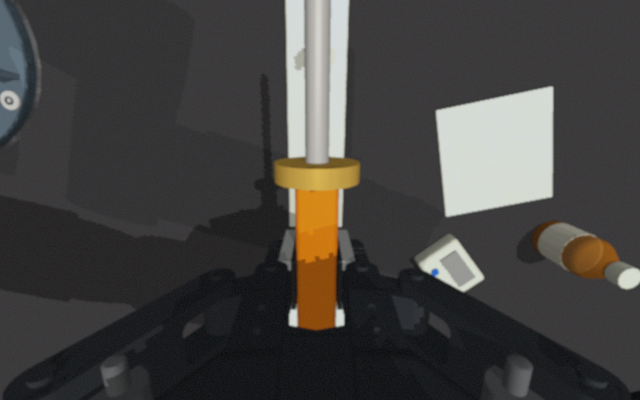

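View pics/s3c.png

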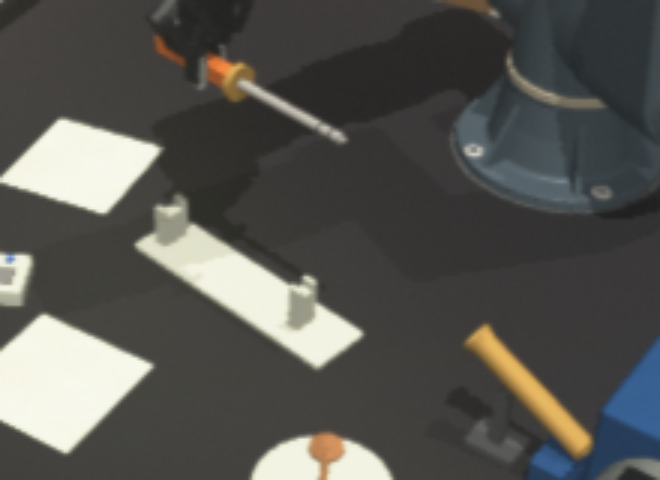

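```bash
cat > ov.py <<'E'
from fit import *
def gpose(s,xg,yg=0,zg=-.019,pitch=0,yaw=0):
    # gauge in tool: x=tool x (pitch tip toward tool +z), z=-tool z
    R=np.array(s['ee_rot']); p,w=np.radians(pitch),np.radians(yaw)
    ex=R@np.array([np.cos(p)*np.cos(w),np.cos(p)*np.sin(w),np.sin(p)]); ez=-R[:,2]; ey=np.cross(ez,ex); ey/=np.linalg.norm(ey); ez=np.cross(ex,ey)
    return np.c_[ex,ey,ez],np.array(s['ee_pos'])+R@np.array([xg,yg,zg])
def overlay(f,parts_pose,box,sc,fn):
    x0,y0,x1,y1=box
    im=cv2.resize(cv2.cvtColor(f['image'],cv2.COLOR_RGB2BGR)[y0:y1,x0:x1],None,fx=sc,fy=sc,interpolation=cv2.INTER_CUBIC)
    for parts,(R,t),col in parts_pose:
        for P in parts:
            uv=(proj(f,P@R.T+t)-[x0,y0]+.5)*sc-.5
            cv2.polylines(im,[cv2.convexHull(np.round(uv).astype(np.int32).reshape(-1,1,2))],True,col,1)
    cv2.imwrite('pics/'+fn,im)
E
python3 - <<'E'
from ov import *
s=bot.observe()
g=gpose(s,.045)
fs,ft,fw=[pickle.load(open(f'pics/{n}.pkl','rb')) for n in ('scene','top','wrist')]
print(proj(fs,[g[1]+.13*g[0][:,0],g[1]]),proj(ft,[g[1]+.13*g[0][:,0],g[1]]),proj(fw,[g[1]+.13*g[0][:,0],g[1]]))
overlay(fs,[(gaugeparts,g,(0,255,0))],(285,95,365,155),8,'o_s.png')
overlay(ft,[(gaugeparts,g,(0,255,0))],(285,200,405,290),6,'o_t.png')
overlay(fw,[(gaugeparts,g,(0,255,0))],(220,0,420,350),2,'o_w.png')
E
```

```text
[[354.23504547 146.0753676 ]
 [319.73792779 127.23935583]] [[292.25954816 222.77768807]
 [344.55203873 236.92207415]] [[ 313.53205624 -246.51836291]
 [ 314.69933779  167.22694595]]
```

View pics/o_s.png

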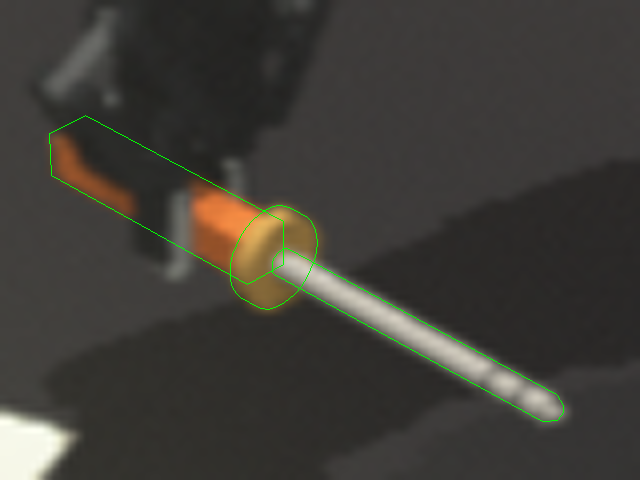

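View pics/o_t.png

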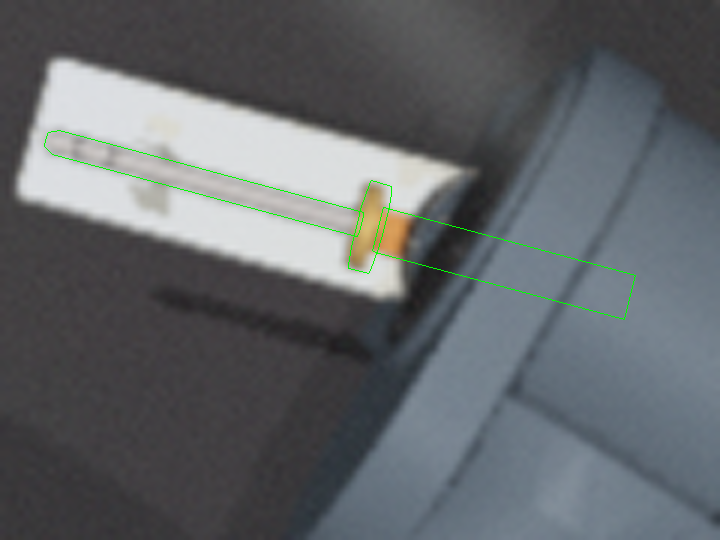

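View pics/o_w.png

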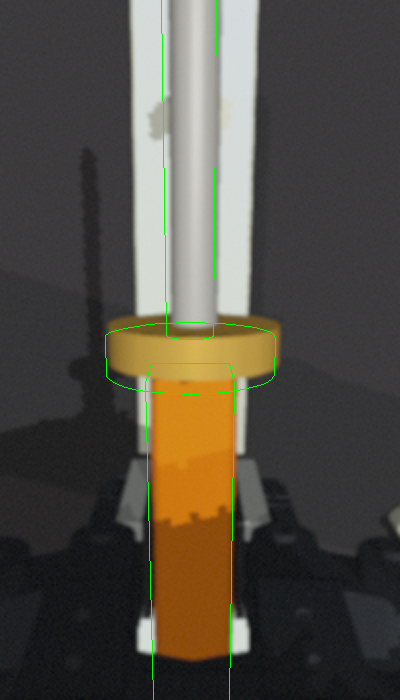

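The overlays in scene and top match a collar offset of 45 mm along tool x within about 1 px. The wrist view differs by about 2 mm, which is within its calibration. Next I'll work out the approach.

```bash
cat > tgt.py <<'E'
from ov import *
np.set_printoptions(precision=4,suppress=True)
from scipy.spatial.transform import Rotation as Ro
M=np.array([.484,.079,.12]); YAW=82.7
def toolR(yaw,pitch):
    Rg,_=pose(0,0,0,np.radians(yaw),np.radians(pitch)); x=Rg[:,0]; z=-Rg[:,2]
    return np.c_[x,np.cross(z,x),z]
def rel(s,Rt,origin,xg=.045,yg=0,zg=-.019):
    R=np.array(s['ee_rot']); tcp=np.array(origin)-Rt@np.array([xg,yg,zg])
    d=R.T@(tcp-np.array(s['ee_pos'])); rv=np.degrees(Ro.from_matrix(R.T@Rt).as_rotvec())
    print('tcp',tcp,'shift cm in tool axes',d*100,'rotvec deg',rv); return d,rv
E
python3 - <<'E'
from tgt import *
s=bot.observe(); Rt=toolR(YAW,30); rel(s,Rt,M-.19*Rt[:,0]); rel(s,toolR(YAW,0),M-.19*Rt[:,0])
E
```

```text
tcp [ 0.4569 -0.1323  0.221 ] shift cm in tool axes [12.685   2.2087  1.4323] rotvec deg [ -2.0208 -29.9977  -7.174 ]
tcp [ 0.4574 -0.1288  0.196 ] shift cm in tool axes [13.0278  2.1684  3.9371] rotvec deg [-0.0941 -0.0395 -7.3676]
```

```bash
python3 -m handwheel '[{"gripper":-1,"dx":2.1,"dy":0.37,"dz":0.24,"rx":0,"ry":0,"rz":0},{"gripper":-1,"dx":2.1,"dy":0.37,"dz":0.24,"rx":0,"ry":0,"rz":0},{"gripper":-1,"dx":2.1,"dy":0.37,"dz":0.24,"rx":0,"ry":0,"rz":0},{"gripper":-1,"dx":2.1,"dy":0.37,"dz":0.24,"rx":0,"ry":0,"rz":0},{"gripper":-1,"dx":2.1,"dy":0.37,"dz":0.24,"rx":0,"ry":0,"rz":0},{"gripper":-1,"dx":2.1,"dy":0.37,"dz":0.24,"rx":0,"ry":0,"rz":0},{"gripper":-1,"dx":0,"dy":0,"dz":0,"rx":0,"ry":0,"rz":-3.7},{"gripper":-1,"dx":0,"dy":0,"dz":0,"rx":0,"ry":0,"rz":-3.7},{"gripper":-1,"dx":0,"dy":0,"dz":0,"rx":0,"ry":-5,"rz":0},{"gripper":-1,"dx":0,"dy":0,"dz":0,"rx":0,"ry":-5,"rz":0},{"gripper":-1,"dx":0,"dy":0,"dz":0,"rx":0,"ry":-5,"rz":0},{"gripper":-1,"dx":0,"dy":0,"dz":0,"rx":0,"ry":-5,"rz":0},{"gripper":-1,"dx":0,"dy":0,"dz":0,"rx":0,"ry":-5,"rz":0},{"gripper":-1,"dx":0,"dy":0,"dz":0,"rx":0,"ry":-5,"rz":0},{"gripper":-1,"dx":0,"dy":0,"dz":0,"rx":0,"ry":0,"rz":0},{"gripper":-1,"dx":0,"dy":0,"dz":0,"rx":0,"ry":0,"rz":0}]'
python3 - <<'E'
from tgt import *
s=bot.observe(); Rt=toolR(YAW,30); print(s['qpos'],s['width']); rel(s,Rt,M-.19*Rt[:,0])
g=gpose(s,.045); tp=tubeparts(.012); tpo=pose(*M,np.radians(YAW),np.radians(30))
for n,b,sc in [('scene',(330,130,460,270),4.5),('top',(180,170,350,260),4.5),('wrist',(0,0,640,400),1)]:
    f=grab(n,n+'4.png'); overlay(f,[(gaugeparts,g,(0,255,0)),(tp,tpo,(255,255,0))],b,sc,f'o4_{n}.png')
E
```

```text
time: 7.1
ee_pos: [0.4571, -0.1324, 0.2204]
ee_rot: [[0.106, 0.992, -0.065], [0.86, -0.124, -0.494], [-0.499, -0.003, -0.867]]
ft_force: [0.6, -0.1, -1.9]
width: 0.0173
[  2.3201  11.7061 -11.186   72.6907 -29.4358 100.8632] 0.017293477331626637
tcp [ 0.4569 -0.1323  0.221 ] shift cm in tool axes [-0.0238 -0.0152 -0.0563] rotvec deg [-0.0803 -0.0863  0.246 ]
```

View pics/o4_scene.png

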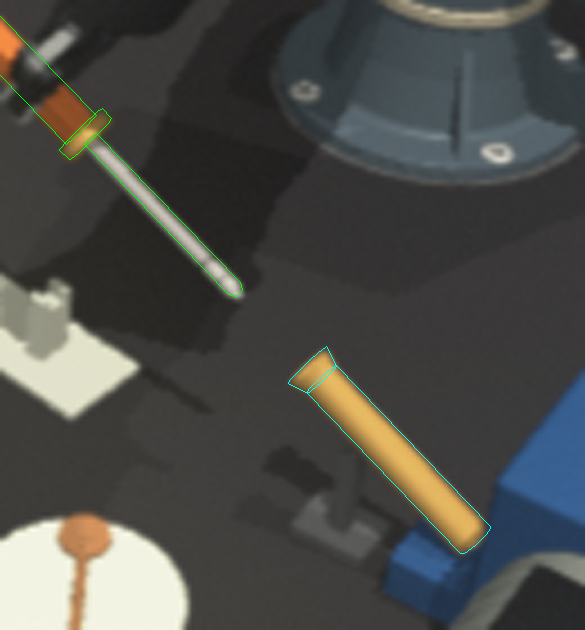

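View pics/o4_top.png

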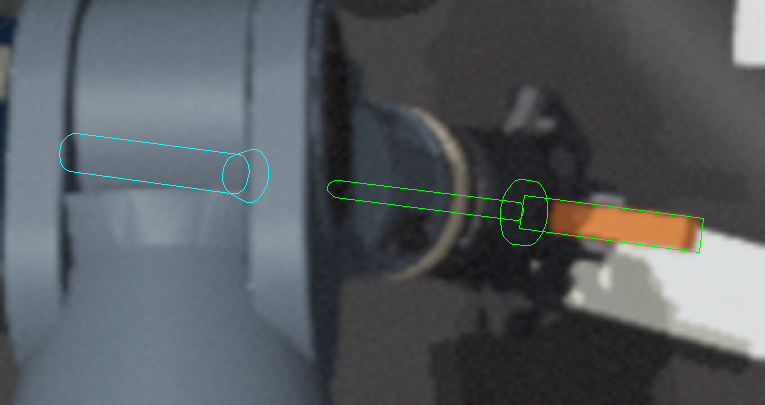

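View pics/o4_wrist.png

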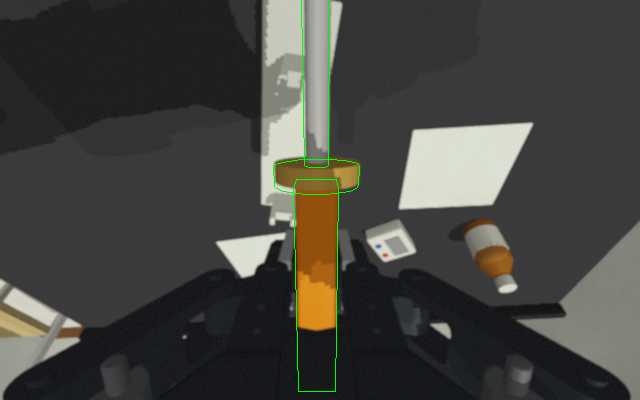

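The rod lines up with the tube in scene: the tip is at crop (238,295) and its extended axis passes about 2 crop px from the mouth centre at (313,370). I'll go in carefully, watching force.

```bash
python3 -m handwheel '[{"gripper":-1,"dx":1.0,"dy":0,"dz":-0.05,"rx":0,"ry":0,"rz":0.2},{"gripper":-1,"dx":1.0,"dy":0,"dz":0,"rx":0,"ry":0,"rz":0},{"gripper":-1,"dx":1.0,"dy":0,"dz":0,"rx":0,"ry":0,"rz":0},{"gripper":-1,"dx":1.0,"dy":0,"dz":0,"rx":0,"ry":0,"rz":0},{"gripper":-1,"dx":1.0,"dy":0,"dz":0,"rx":0,"ry":0,"rz":0},{"gripper":-1,"dx":0.8,"dy":0,"dz":0,"rx":0,"ry":0,"rz":0},{"gripper":-1,"dx":0.7,"dy":0,"dz":0,"rx":0,"ry":0,"rz":0},{"gripper":-1,"dx":0,"dy":0,"dz":0,"rx":0,"ry":0,"rz":0}]'
python3 - <<'E'
from tgt import *
s=bot.observe(); Rt=toolR(YAW,30); print(s['qpos'],s['width'],s['ft_force']); rel(s,Rt,M)
g=gpose(s,.045); tp=tubeparts(.012); tpo=pose(*M,np.radians(YAW),np.radians(30))
for n,b,sc in [('scene',(350,150,450,270),5)]:
    f=grab(n,n+'5.png'); overlay(f,[(gaugeparts,g,(0,255,0)),(tp,tpo,(255,255,0))],b,sc,f'o5_{n}.png')
grab('wrist','wrist5.png')
E
```

```text
time: 7.92
ee_pos: [0.4648, -0.0762, 0.1889]
ee_rot: [[0.111, 0.992, -0.064], [0.859, -0.128, -0.496], [-0.5, 0.0, -0.866]]
ft_force: [-0.2, -0.1, -1.5]
width: 0.017
[  8.9059  14.9396 -11.8935  72.3326 -28.6851 108.6278] 0.016968846343597122 [-0.2422 -0.1334 -1.4625]
tcp [0.4778 0.0309 0.126 ] shift cm in tool axes [12.4897 -0.0812  0.0459] rotvec deg [-0.013  -0.005  -0.0701]
```

View pics/o5_scene.png

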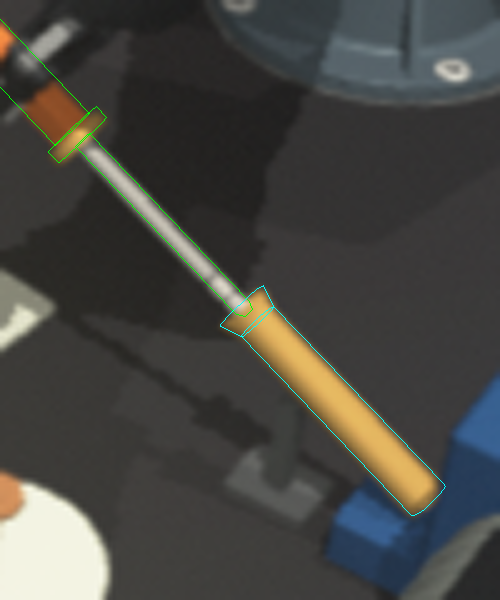

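View pics/wrist5.png

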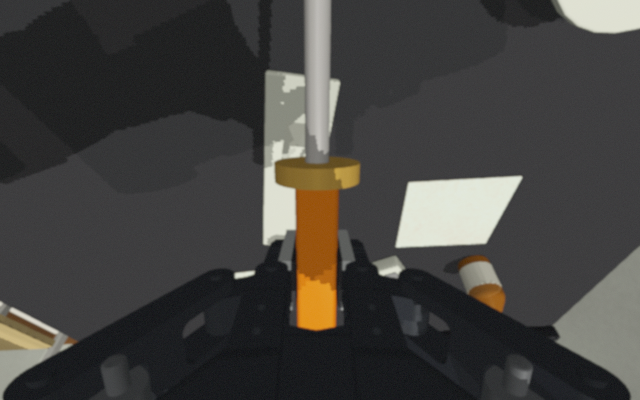

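The tip at crop (240,305) is inside the flare, no force. Continuing 5 cm.

```bash
python3 -m handwheel '[{"gripper":-1,"dx":0.7,"dy":-0.05,"dz":0.03,"rx":0,"ry":0,"rz":0},{"gripper":-1,"dx":0.7,"dy":0,"dz":0,"rx":0,"ry":0,"rz":0},{"gripper":-1,"dx":0.7,"dy":0,"dz":0,"rx":0,"ry":0,"rz":0},{"gripper":-1,"dx":0.7,"dy":0,"dz":0,"rx":0,"ry":0,"rz":0},{"gripper":-1,"dx":0.7,"dy":0,"dz":0,"rx":0,"ry":0,"rz":0},{"gripper":-1,"dx":0.7,"dy":0,"dz":0,"rx":0,"ry":0,"rz":0},{"gripper":-1,"dx":0.7,"dy":0,"dz":0,"rx":0,"ry":0,"rz":0},{"gripper":-1,"dx":0,"dy":0,"dz":0,"rx":0,"ry":0,"rz":0}]'
python3 - <<'E'
from tgt import *
s=bot.observe(); Rt=toolR(YAW,30); R=np.array(s['ee_rot']); print(s['width'],'tool force',R.T@s['ft_force'],R.T@s['wrist_torque']); rel(s,Rt,M)
E
```

```text
time: 8.68
ee_pos: [0.4698, -0.0344, 0.1642]
ee_rot: [[0.112, 0.992, -0.064], [0.859, -0.129, -0.496], [-0.5, 0.001, -0.866]]
ft_force: [0.5, 0.2, -2.1]
width: 0.0171
0.017075747059347307 tool force [1.2164 0.4429 1.6692] [ 0.0519  0.5457 -0.0062]
tcp [0.4778 0.0309 0.126 ] shift cm in tool axes [ 7.6064 -0.0456  0.0183] rotvec deg [-0.0068 -0.004  -0.0984]
```

```bash
python3 -m handwheel '[{"gripper":-1,"dx":0.7,"dy":-0.03,"dz":0.02,"rx":0,"ry":0,"rz":0},{"gripper":-1,"dx":0.7,"dy":0,"dz":0,"rx":0,"ry":0,"rz":0},{"gripper":-1,"dx":0.7,"dy":0,"dz":0,"rx":0,"ry":0,"rz":0},{"gripper":-1,"dx":0.7,"dy":0,"dz":0,"rx":0,"ry":0,"rz":0},{"gripper":-1,"dx":0.7,"dy":0,"dz":0,"rx":0,"ry":0,"rz":0},{"gripper":-1,"dx":0.7,"dy":0,"dz":0,"rx":0,"ry":0,"rz":0},{"gripper":-1,"dx":0.7,"dy":0,"dz":0,"rx":0,"ry":0,"rz":0},{"gripper":-1,"dx":0.7,"dy":0,"dz":0,"rx":0,"ry":0,"rz":0},{"gripper":-1,"dx":0,"dy":0,"dz":0,"rx":0,"ry":0,"rz":0}]'
python3 - <<'E'
from tgt import *
s=bot.observe(); Rt=toolR(YAW,30); R=np.array(s['ee_rot']); print(s['width'],'tool force',R.T@s['ft_force'],R.T@s['wrist_torque']); rel(s,Rt,M)
g=gpose(s,.045); tp=tubeparts(.012); tpo=pose(*M,np.radians(YAW),np.radians(30))
for n,b,sc in [('scene',(350,150,450,270),5)]:
    f=grab(n,n+'6.png'); overlay(f,[],b,sc,f'o6_{n}.png')
grab('wrist','wrist6.png')
E
```

```text
time: 9.43
ee_pos: [0.4758, 0.0136, 0.1361]
ee_rot: [[0.112, 0.992, -0.064], [0.859, -0.129, -0.496], [-0.5, 0.001, -0.866]]
ft_force: [0.4, -0.8, -1.1]
width: 0.0171
0.01706840919684208 tool force [-0.0539  0.4706  1.3306] [-0.0145  0.5243  0.002 ]
tcp [0.4778 0.0309 0.126 ] shift cm in tool axes [ 2.0103 -0.0245 -0.0038] rotvec deg [-0.0034 -0.0033 -0.1092]
```

View pics/o6_scene.png

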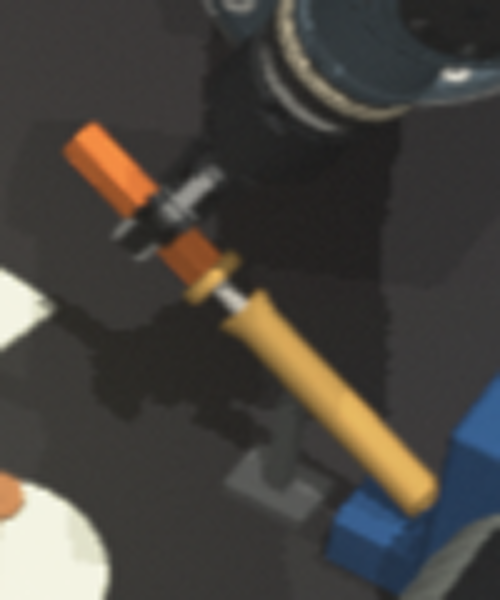

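View pics/wrist6.png

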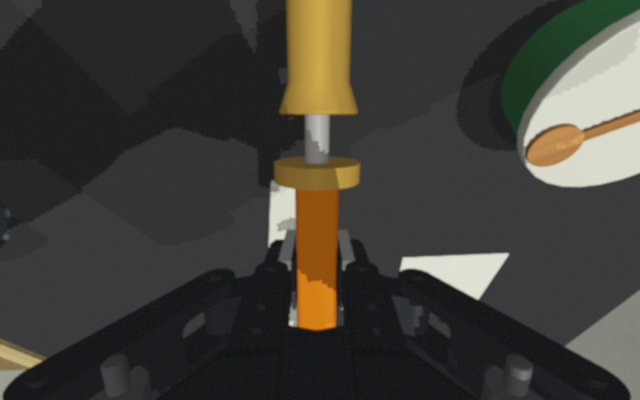

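The wrist view shows the rod centred in the mouth (rim at row 113, collar at row 160), with about 2 cm to go and no force. I'll approach slowly.

```bash
python3 -m handwheel '[{"gripper":-1,"dx":0.5,"dy":0,"dz":0,"rx":0,"ry":0,"rz":0},{"gripper":-1,"dx":0.5,"dy":0,"dz":0,"rx":0,"ry":0,"rz":0},{"gripper":-1,"dx":0.3,"dy":0,"dz":0,"rx":0,"ry":0,"rz":0},{"gripper":-1,"dx":0.2,"dy":0,"dz":0,"rx":0,"ry":0,"rz":0},{"gripper":-1,"dx":0.2,"dy":0,"dz":0,"rx":0,"ry":0,"rz":0},{"gripper":-1,"dx":0,"dy":0,"dz":0,"rx":0,"ry":0,"rz":0}]'
python3 - <<'E'
from tgt import *
s=bot.observe(); Rt=toolR(YAW,30); R=np.array(s['ee_rot']); print(s['width'],'tool force',R.T@s['ft_force'],R.T@s['wrist_torque']); rel(s,Rt,M)
grab('wrist','wrist7.png')
E
```

```text
time: 10.03
ee_pos: [0.4777, 0.0274, 0.1282]
ee_rot: [[0.113, 0.992, -0.063], [0.859, -0.129, -0.496], [-0.5, 0.002, -0.866]]
ft_force: [-0.3, 0.4, -1.4]
width: 0.017
0.017018672700071673 tool force [ 1.0041 -0.3525  0.9855] [-0.0005  0.5627 -0.0038]
tcp [0.4778 0.0309 0.126 ] shift cm in tool axes [ 0.4096 -0.0324  0.0138] rotvec deg [ 0.0104 -0.0014 -0.1558]
```

View pics/wrist7.png

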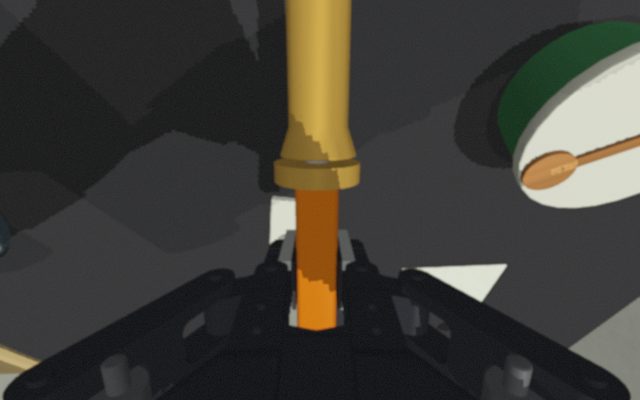

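Nearly seated, with the rim at row 157 against the collar at about 160. I'll go in 1 mm steps until force shows.

```bash
python3 -m handwheel '[{"gripper":-1,"dx":0.1,"dy":0,"dz":0,"rx":0,"ry":0,"rz":0},{"gripper":-1,"dx":0.1,"dy":0,"dz":0,"rx":0,"ry":0,"rz":0},{"gripper":-1,"dx":0,"dy":0,"dz":0,"rx":0,"ry":0,"rz":0},{"gripper":-1,"dx":0,"dy":0,"dz":0,"rx":0,"ry":0,"rz":0}]'
python3 -c "
from tgt import *
s=bot.observe();R=np.array(s['ee_rot']); print(R.T@s['ft_force']); rel(s,toolR(YAW,30),M)"
python3 -m handwheel '[{"gripper":-1,"dx":0.1,"dy":0,"dz":0,"rx":0,"ry":0,"rz":0},{"gripper":-1,"dx":0,"dy":0,"dz":0,"rx":0,"ry":0,"rz":0},{"gripper":-1,"dx":0,"dy":0,"dz":0,"rx":0,"ry":0,"rz":0}]'
python3 -c "
from tgt import *
s=bot.observe();R=np.array(s['ee_rot']); print(R.T@s['ft_force']); rel(s,toolR(YAW,30),M)"
```

```text
time: 10.42
ee_pos: [0.4779, 0.0289, 0.1274]
ee_rot: [[0.113, 0.992, -0.063], [0.859, -0.13, -0.496], [-0.5, 0.002, -0.866]]
ft_force: [-0.0, -0.2, -1.4]
width: 0.0171
[ 0.5492 -0.0112  1.3571]
tcp [0.4778 0.0309 0.126 ] shift cm in tool axes [ 0.245  -0.0331  0.0189] rotvec deg [ 0.0139 -0.0021 -0.1721]
time: 10.67
ee_pos: [0.478, 0.0296, 0.127]
ee_rot: [[0.113, 0.992, -0.063], [0.858, -0.13, -0.496], [-0.5, 0.002, -0.866]]
ft_force: [0.0, -2.4, -0.1]
width: 0.0167
[-2.0401  0.3204  1.2989]
tcp [0.4778 0.0309 0.126 ] shift cm in tool axes [ 0.1592 -0.0363  0.0175] rotvec deg [ 0.0176  0.0145 -0.1741]
```

```bash
python3 -m handwheel '[{"gripper":-1,"dx":0.1,"dy":0,"dz":0,"rx":0,"ry":0,"rz":0},{"gripper":-1,"dx":0,"dy":0,"dz":0,"rx":0,"ry":0,"rz":0},{"gripper":-1,"dx":0,"dy":0,"dz":0,"rx":0,"ry":0,"rz":0},{"gripper":-1,"dx":0,"dy":0,"dz":0,"rx":0,"ry":0,"rz":0}]'
python3 - <<'E'
from tgt import *
s=bot.observe();R=np.array(s['ee_rot']); print(R.T@s['ft_force']); rel(s,toolR(YAW,30),M)
f=grab('wrist','wrist8.png'); overlay(f,[],(240,100,400,220),5,'o8_w.png')
f=grab('scene','scene8.png'); overlay(f,[],(350,170,430,240),8,'o8_s.png')
E
```

```text
time: 11.0
ee_pos: [0.4781, 0.0296, 0.127]
ee_rot: [[0.113, 0.992, -0.063], [0.858, -0.13, -0.498], [-0.502, 0.002, -0.865]]
ft_force: [-0.4, -6.7, 3.4]
width: 0.017
[-7.495   0.5183  0.3848]
tcp [0.4778 0.0309 0.126 ] shift cm in tool axes [ 0.1544 -0.0407  0.0196] rotvec deg [ 0.0359  0.1171 -0.1867]
```

View pics/o8_w.png

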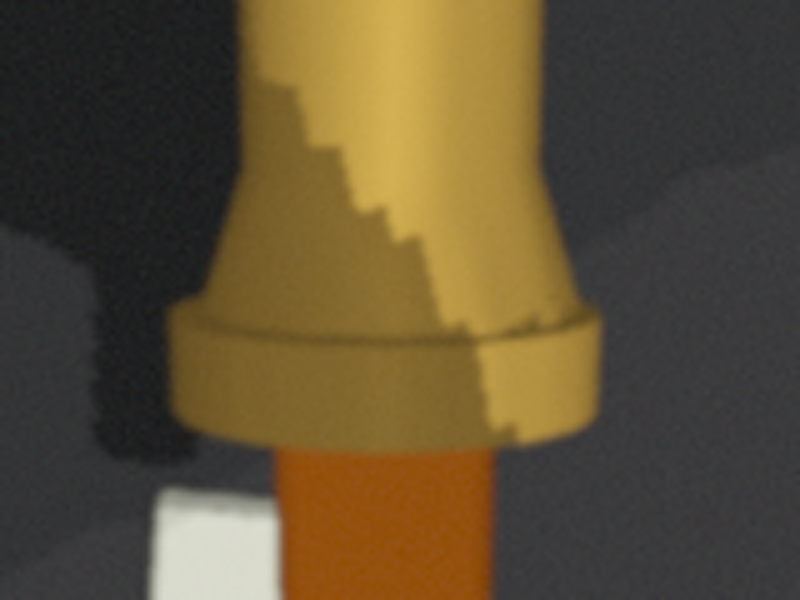

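View pics/o8_s.png

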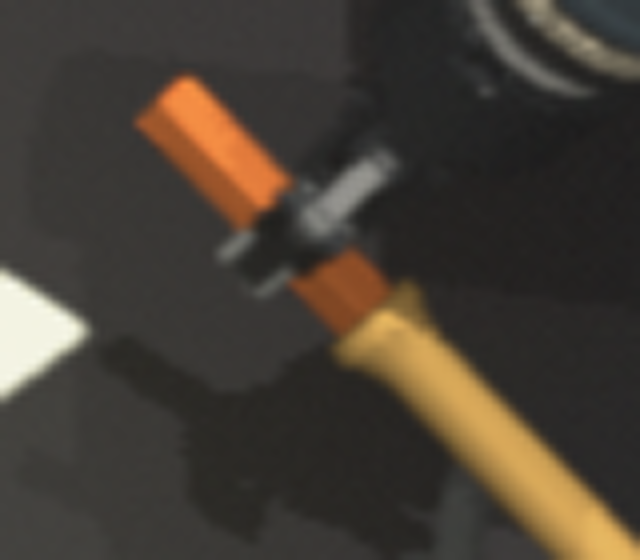

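Seated: the collar is flush on the rim in both pictures, the TCP stopped and the axial force is 7.5 N. Holding was longer than 0.1 s. Drawing out 19 cm along the axis.

```bash
python3 -m handwheel '[{"gripper":-1,"dx":0,"dy":0,"dz":0,"rx":0,"ry":0,"rz":0},{"gripper":-1,"dx":-0.5,"dy":0,"dz":0,"rx":0,"ry":0,"rz":0},{"gripper":-1,"dx":-0.8,"dy":0,"dz":0,"rx":0,"ry":0,"rz":0},{"gripper":-1,"dx":-1.1,"dy":0,"dz":0,"rx":0,"ry":0,"rz":0},{"gripper":-1,"dx":-1.2,"dy":0,"dz":0,"rx":0,"ry":0,"rz":0},{"gripper":-1,"dx":-1.2,"dy":0,"dz":0,"rx":0,"ry":0,"rz":0},{"gripper":-1,"dx":-1.2,"dy":0,"dz":0,"rx":0,"ry":0,"rz":0},{"gripper":-1,"dx":-1.2,"dy":0,"dz":0,"rx":0,"ry":0,"rz":0},{"gripper":-1,"dx":-1.2,"dy":0,"dz":0,"rx":0,"ry":0,"rz":0},{"gripper":-1,"dx":-1.2,"dy":0,"dz":0,"rx":0,"ry":0,"rz":0},{"gripper":-1,"dx":-1.2,"dy":0,"dz":0,"rx":0,"ry":0,"rz":0},{"gripper":-1,"dx":-1.2,"dy":0,"dz":0,"rx":0,"ry":0,"rz":0},{"gripper":-1,"dx":-1.2,"dy":0,"dz":0,"rx":0,"ry":0,"rz":0},{"gripper":-1,"dx":-1.2,"dy":0,"dz":0,"rx":0,"ry":0,"rz":0},{"gripper":-1,"dx":-1.2,"dy":0,"dz":0,"rx":0,"ry":0,"rz":0},{"gripper":-1,"dx":-1.2,"dy":0,"dz":0,"rx":0,"ry":0,"rz":0},{"gripper":-1,"dx":-1.0,"dy":0,"dz":0,"rx":0,"ry":0,"rz":0},{"gripper":-1,"dx":0,"dy":0,"dz":0,"rx":0,"ry":0,"rz":0},{"gripper":-1,"dx":0,"dy":0,"dz":0,"rx":0,"ry":0,"rz":0}]'
python3 - <<'E'
from tgt import *
s=bot.observe(); print(s['qpos'],s['width'],s['ft_force'])
g=gpose(s,.0465); tube=pose(*M,np.radians(YAW),np.radians(30)); tip=g[1]+.13*g[0][:,0]
print('tip in tube frame',tube[0].T@(tip-tube[1]))
f=grab('scene','scene9.png'); overlay(f,[(gaugeparts,g,(0,255,0))],(320,130,440,250),5,'o9_s.png')
pad=np.array([.632,-.291])
for yaw in (40,50,60):
    d=np.array([np.cos(np.radians(yaw)),np.sin(np.radians(yaw)),0]); print(yaw); rel(s,toolR(yaw,0),np.r_[pad,.153]-.13*d,xg=.0465)
E
```

```text
time: 12.68
ee_pos: [0.458, -0.1226, 0.2156]
ee_rot: [[0.114, 0.991, -0.063], [0.859, -0.131, -0.496], [-0.5, 0.002, -0.866]]
ft_force: [-0.3, 0.1, -1.4]
width: 0.0172
[  3.5269  12.1039 -11.4451  72.6156 -29.3923 102.6842] 0.017215322858713845 [-0.3163  0.0696 -1.398 ]
tip in tube frame [-0.0474 -0.0006  0.0003]
40
tcp [ 0.4968 -0.4045  0.134 ] shift cm in tool axes [-19.6769   7.5068  20.7941] rotvec deg [11.2382 28.5251 41.4701]
50
tcp [ 0.5185 -0.4262  0.134 ] shift cm in tool axes [-21.2963   9.9477  21.7348] rotvec deg [ 8.6279 29.1211 31.7092]
60
tcp [ 0.5437 -0.4439  0.134 ] shift cm in tool axes [-22.5236  12.6768  22.4502] rotvec deg [ 6.0155 29.5585 21.9436]
```

View pics/o9_s.png

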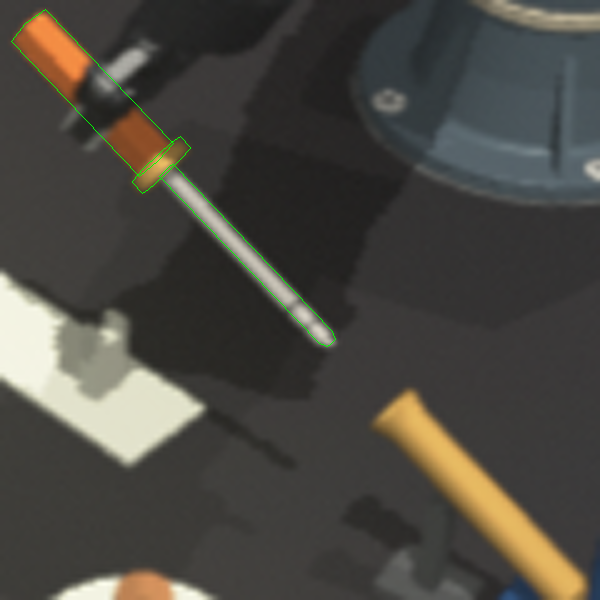

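The rod is out, with the tip 47 mm clear of the mouth and the overlay matching. Next I'll level it and move toward the pad.

```bash
python3 -m handwheel '[{"gripper":-1,"dx":0,"dy":0,"dz":-0.2,"rx":0,"ry":5,"rz":0},{"gripper":-1,"dx":0,"dy":0,"dz":-0.2,"rx":0,"ry":5,"rz":0},{"gripper":-1,"dx":0,"dy":0,"dz":-0.2,"rx":0,"ry":5,"rz":0},{"gripper":-1,"dx":0,"dy":0,"dz":-0.2,"rx":0,"ry":5,"rz":0},{"gripper":-1,"dx":0,"dy":0,"dz":-0.2,"rx":0,"ry":5,"rz":0},{"gripper":-1,"dx":0,"dy":0,"dz":-0.2,"rx":0,"ry":5,"rz":0},{"gripper":-1,"dx":-1.5,"dy":0.3,"dz":0,"rx":0,"ry":0,"rz":0},{"gripper":-1,"dx":-2.2,"dy":0.5,"dz":0,"rx":0,"ry":0,"rz":0},{"gripper":-1,"dx":-2.2,"dy":0.5,"dz":0,"rx":0,"ry":0,"rz":0},{"gripper":-1,"dx":-2.2,"dy":0.5,"dz":0,"rx":0,"ry":0,"rz":0},{"gripper":-1,"dx":-2.2,"dy":0.5,"dz":0,"rx":0,"ry":0,"rz":0},{"gripper":-1,"dx":-2.2,"dy":0.5,"dz":0,"rx":0,"ry":0,"rz":0},{"gripper":-1,"dx":-2.2,"dy":0.5,"dz":0,"rx":0,"ry":0,"rz":0},{"gripper":-1,"dx":-2.2,"dy":0.5,"dz":0,"rx":0,"ry":0,"rz":0},{"gripper":-1,"dx":-2.2,"dy":0.5,"dz":0,"rx":0,"ry":0,"rz":0},{"gripper":-1,"dx":-2.2,"dy":0.5,"dz":0,"rx":0,"ry":0,"rz":0},{"gripper":-1,"dx":-2.2,"dy":0.5,"dz":0,"rx":0,"ry":0,"rz":0},{"gripper":-1,"dx":-1.5,"dy":0.2,"dz":0,"rx":0,"ry":0,"rz":0},{"gripper":-1,"dx":0,"dy":0,"dz":0,"rx":0,"ry":0,"rz":0}]'
python3 -m handwheel '[{"gripper":-1,"dx":0,"dy":0,"dz":0.5,"rx":0,"ry":0,"rz":3},{"gripper":-1,"dx":0,"dy":0,"dz":1,"rx":0,"ry":0,"rz":6},{"gripper":-1,"dx":0,"dy":0,"dz":1,"rx":0,"ry":0,"rz":6},{"gripper":-1,"dx":0,"dy":0,"dz":1,"rx":0,"ry":0,"rz":6},{"gripper":-1,"dx":0,"dy":0,"dz":1,"rx":0,"ry":0,"rz":6},{"gripper":-1,"dx":0,"dy":0,"dz":1,"rx":0,"ry":0,"rz":6},{"gripper":-1,"dx":0,"dy":0,"dz":1,"rx":0,"ry":0,"rz":6},{"gripper":-1,"dx":0,"dy":0,"dz":1,"rx":0,"ry":0,"rz":6},{"gripper":-1,"dx":0,"dy":0,"dz":0.7,"rx":0,"ry":0,"rz":5},{"gripper":-1,"dx":0,"dy":0,"dz":0,"rx":0,"ry":0,"rz":2},{"gripper":-1,"dx":0,"dy":0,"dz":0,"rx":0,"ry":0,"rz":0},{"gripper":-1,"dx":0,"dy":0,"dz":0,"rx":0,"ry":0,"rz":0}]'
python3 - <<'E'
from tgt import *
s=bot.observe(); print(s['time'],s['qpos'],s['width'],s['ft_force'])
g=gpose(s,.0465); print('tip',g[1]+.13*g[0][:,0])
d=np.array([np.cos(np.radians(30)),.5,0]); rel(s,toolR(30,0),np.array([.632,-.291,.153])-.13*d,xg=.0465)
f=grab('scene','scene10.png'); overlay(f,[(gaugeparts,g,(0,255,0))],(190,90,350,250),4,'o10_s.png')
f=grab('top','top10.png'); overlay(f,[(gaugeparts,g,(0,255,0))],(290,100,480,240),4,'o10_t.png')
E
```

```text
time: 14.32
ee_pos: [0.4808, -0.3758, 0.2254]
ee_rot: [[0.131, 0.991, 0.0], [0.991, -0.131, -0.0], [0.0, 0.0, -1.0]]
ft_force: [-0.7, 0.2, -1.1]
width: 0.0168
time: 15.32
ee_pos: [0.481, -0.3729, 0.1444]
ee_rot: [[0.86, 0.51, 0.001], [0.51, -0.86, 0.0], [0.001, 0.0, -1.0]]
ft_force: [0.5, 0.1, -0.6]
width: 0.0171
15.3167 [-37.8122  23.9755   1.5445  67.5382   0.0562 111.4935] 0.017087989844456652 [ 0.5217  0.1199 -0.5791]
tip [ 0.6327 -0.2828  0.1636]
tcp [ 0.4791 -0.3792  0.134 ] shift cm in tool axes [-0.485   0.4539  1.0438] rotvec deg [ 0.0076 -0.0636  0.6943]
```

View pics/o10_s.png

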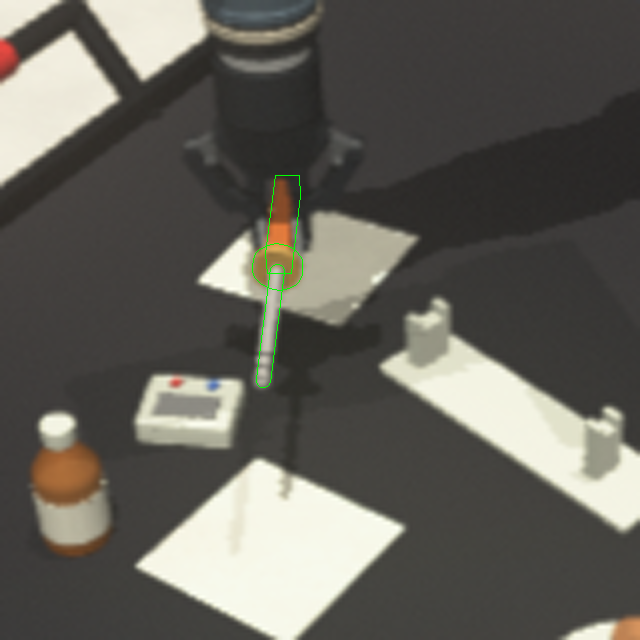

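View pics/o10_t.png

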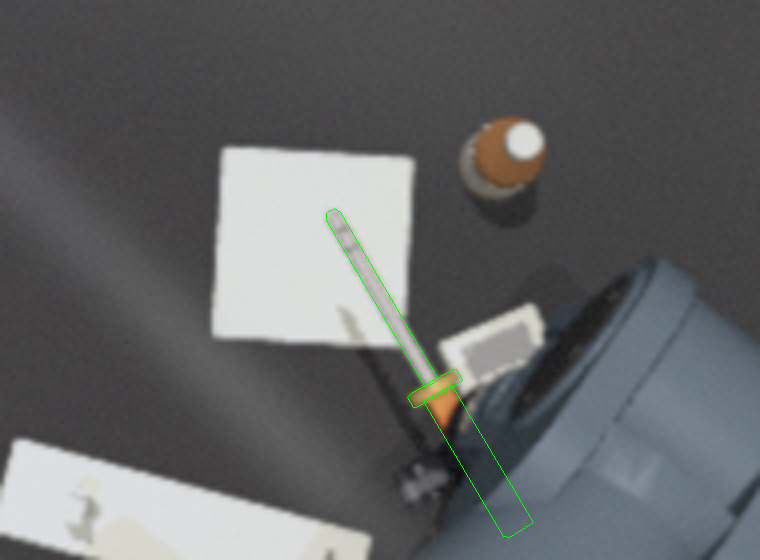

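The overlay matches. The tip is at (0.633, -0.283, 0.164), 8 mm from the pad centre, and the timer and bottle are untouched. I'll make a small trim, let it settle, check and hand in.

```bash
python3 -m handwheel '[{"gripper":-1,"dx":-0.24,"dy":0.23,"dz":0.5,"rx":0,"ry":0,"rz":0},{"gripper":-1,"dx":-0.24,"dy":0.23,"dz":0.5,"rx":0,"ry":0,"rz":0},{"gripper":-1,"dx":0,"dy":0,"dz":0,"rx":0,"ry":0,"rz":0},{"gripper":-1,"dx":0,"dy":0,"dz":0,"rx":0,"ry":0,"rz":0},{"gripper":-1,"dx":0,"dy":0,"dz":0,"rx":0,"ry":0,"rz":0},{"gripper":-1,"dx":0,"dy":0,"dz":0,"rx":0,"ry":0,"rz":0},{"gripper":-1,"dx":0,"dy":0,"dz":0,"rx":0,"ry":0,"rz":0},{"gripper":-1,"dx":0,"dy":0,"dz":0,"rx":0,"ry":0,"rz":0}]'
python3 - <<'E'
from tgt import *
s=bot.observe(); print(s['time'],s['width'],s['ft_force'],np.abs(s['dq']).max())
g=gpose(s,.0465); print('tip',g[1]+.13*g[0][:,0],'x axis',g[0][:,0])
f=grab('scene','scene11.png'); overlay(f,[(gaugeparts,g,(0,255,0))],(190,90,350,250),4,'o11_s.png')
for q,c in [('bottle','scene'),('timer','scene')]: print(q,[(round(d['p'],2),np.round(d['centre']).tolist()) for d in bot.cut_out(q,c)][:2])
E
```

```text
time: 16.08
ee_pos: [0.4791, -0.3801, 0.1349]
ee_rot: [[0.861, 0.509, 0.002], [0.509, -0.861, -0.0], [0.001, 0.001, -1.0]]
ft_force: [0.4, -0.7, -2.1]
width: 0.0168
16.0833 0.016815710256789605 [ 0.3881 -0.6951 -2.0846] 0.09753892951861941
tip [ 0.631  -0.2904  0.1542] x axis [0.8611 0.5085 0.0015]
bottle [(0.84, [206.0, 210.0])]
timer [(0.62, [238.0, 193.0])]
```

View pics/o11_s.png

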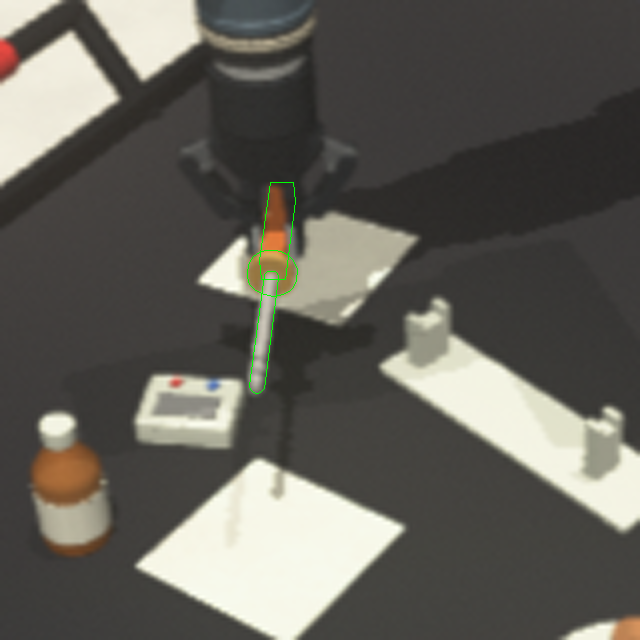

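The rod is level and still. The overlay fits with the tip at crop (257,388), and nothing is touched.

```bash
python3 -c "
from cell import bot
print(bot.sign_off())"
```

```text
the job is handed in; nothing more can be done
None
```

I took the gauge rod from the cradle, slid it into the guide tube until the collar stopped on the mouth, and drew it right out. I handed in at 16 s, with the gripper still holding the rod level and still over the farther white pad.

- **Seating:** the arm stopped under about 7.5 N along the rod, with the collar flush on the rim in both the wrist and scene pictures. The measured end position was about 1.5 mm short of my estimate of the mouth, so I took the collar offset in the gripper as 46.5 mm instead of 45 mm.
- **Withdrawal:** the tip was 47 mm clear of the mouth before I levelled the rod.
- **Final pose:** the tip is at about (0.631, -0.290, 0.154) m, roughly 1 mm from my estimate of the pad centre. The tilt is about 0.1° as worked out from the tool pose, the fingers are at 17 mm, and the joints are at rest.
- **Bystanders:** the bottle and timer are within 3 px of where they started. I did not re-measure the tub, but the arm never came near it.
- **Disagreement and refused command:** the wrist camera's overlay of the held rod differed by about 2 mm from the other two views, within its stated calibration. One early move was refused for missing keys, so nothing moved and I sent it again complete.

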